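# Fill the kitting tray with one assembly set

## Task

Fill the grey kitting tray with one assembly set: put the closed housing with the round button on top in the large rectangular pocket, the drilled steel block in the smaller rectangular pocket, the stepped bushing in the round pocket and the hexagon nut in the square pocket, each upright and flat on the bottom of its own pocket. The look-alikes (the open housing half, the flat collar and the square nut) do not belong to the set: leave them where they lie, and leave the pliers and the torch alone too.

Things in the scene. Friction and masses are not known exactly. Their poses are not given: they have to be found in the camera images.
- kit_tray: Fixed grey plate 144 (x) x 156 (y) x 8 mm, turned any way, with four pockets 4 mm deep (floors 4 mm above the desk). Origin: centre of its underside, z up. Pocket centres in its frame (mm): large rectangle 58 (x) x 78 (y) at (-33, 29), housing; small rectangle 46 (x) x 66 (y) at (37, 35), steel block; round, diameter 46, at (37, -43), bushing; square 38 x 38 at (-33, -47), nut.
- housing_button: To be kitted. On the plywood board, which is 9 mm thick and flat on the desk, like all the parts. Grey moulded housing half, 42 (x) x 62 (y) mm and 24 mm high, closed on top (open side down), with vent slots and a round button 3 mm high on its top. Grasp across the 42 mm side (x). Origin: centre of its underside, z up. Weighs 35 g.
- steel_block: To be kitted. Ground steel block, 30 (x) x 50 (y) x 25 mm high, with a dark drilled hole in its top. Grasp across the 30 mm side (x). Origin: centre of its underside, z up. Weighs 200 to 380 g.
- bushing: To be kitted. Turned steel bushing standing upright, stepped: a body of 30 mm diameter with a narrower neck on top, 30 mm high over all, bored through. Origin: centre of its underside, z up. Weighs 40 to 85 g.
- hex_nut: To be kitted. Steel hexagon nut lying flat, 22 mm across flats, 12 mm high; two of its flats face along its x and -x axes, the others every 60 degrees. Origin: centre of its underside, z up. Weighs 30 g.
- housing_open: Look-alike, to be left. Grey moulded housing half lying open side up, 42 (x) x 62 (y) x 24 mm, hollow, with four screw posts inside and no button. Origin: centre of its underside.
- collar: Look-alike, to be left. Flat plain steel collar (ring), outer diameter 40 mm, bore 22 mm, 13 mm high, no step. Origin: centre of its underside.
- square_nut: Look-alike, to be left. Square steel nut, 30 x 30 x 12 mm, with a 14 mm hole. Origin: centre of its underside.
- pliers: Bystander, to be left. Black pliers, 61 (x) x 163 (y) x 14 mm, lying flat. Origin: centre of its underside.
- torch: Bystander, to be left. Black and silver pocket torch, 26 (x) x 120 (y) x 23 mm, lying flat. Origin: centre of its underside.

How it is judged:
At the end, for the whole second after the job is handed in: The four parts lie released and at rest, each in its own pocket: centre within 11 mm of the pocket's along each tray axis, underside within 2 mm of the pocket floor, upright within 0.1 rad. Look-alikes, pliers and torch are within 25 mm of where they started (x of housing_button in the frame of kit_tray between -0.044 and -0.022 m and y of housing_button in the frame of kit_tray between 0.018 and 0.04 m and z of housing_button in the frame of kit_tray between 0.002 and 0.006 m and angle between each of housing_button, hex_nut, steel_block, bushing's own z axis and vertical below 0.1 rad and linear speed of each of housing_button, hex_nut, steel_block, bushing below 0.02 m/s and x of hex_nut in the frame of kit_tray between -0.044 and -0.022 m and y of hex_nut in the frame of kit_tray between -0.058 and -0.036 m and z of hex_nut in the frame of kit_tray between 0.002 and 0.006 m and x of steel_block in the frame of kit_tray between 0.026 and 0.048 m and y of steel_block in the frame of kit_tray between 0.024 and 0.046 m and z of steel_block in the frame of kit_tray between 0.002 and 0.006 m and x of bushing in the frame of kit_tray between 0.026 and 0.048 m and y of bushing in the frame of kit_tray between -0.054 and -0.032 m and z of bushing in the frame of kit_tray between 0.002 and 0.006 m and distance of each of housing_open, collar, square_nut, pliers, torch from where it was at the start of the episode below 0.025 m); the robot touches nothing.
It fails at once if a look-alike or a bystander is moved more than 25 mm (distance of any of housing_open, collar, square_nut, pliers, torch from where it was at the start of the episode above 0.025 m).
It also fails if it takes over 109 s, if anything falls off the work surface, if the arm or the gripper's body presses on something with over 40 N, if the wrist force passes 120 N, or if a joint passes its speed limit or range.

## Robot

A 6-joint arm with a two-finger parallel gripper is mounted at the origin on a cart in front of the work surface, level with it; the furniture and walls round the work are solid. World frame = base frame: x ahead of the robot, y to its left, z up, the work surface at z = 0. Lengths are in m, angles in rad, forces in N, time in s.
With the tool pointing down it reaches from about 0.25 to 0.725 m from the base axis. Payload 4 kg.
Tool frame: the origin (TCP) lies midway between the tips of the shut fingers; the grasp point (between the pads) lies 19 mm behind it (bot.grasp_offset is the distance from the TCP to the grasp point, in m); z points along the fingers, y is the line along which they close (so a half turn about z gives the same grasp; the last joint's range is limited). The gripper opens to 85 mm and grips with 20 to 120 N. Pads are 22 mm wide; open, the fingers measure 114 mm over their backs; the gripper's body (76 mm by 85 mm) begins 54 mm behind the grasp point. The pads swing forward as they close: fully open they stand 13 mm farther back than shut.
Start: joints at [1.134, 0.241, 0.005, 1.335, 0, 1.571], TCP at [0.212, 0.453, 0.231] pointing down, gripper open.
Joint ranges: [-2.72, 2.72], [-1.05, 1.87], [-1.09, 1.28], [-1.99, 2.15], [-1.42, 1.44], [-3.14, 3.14]. Speed limits (rad/s): [2.79, 2.79, 3.14, 3.14, 3.14, 3.14].

## Interface

Orientations are given as a rotation vector (axis times angle).
In Python, from bench import bot gives the robot as it stands.
- The arm moves only by the tool send_path, called after "Call:" as name(argument=value, ...) on one line, values as JSON. Schema: {"type":"object","properties":{"rows":{"type":"array","items":{"type":"number"},"minItems":7,"maxItems":140},"force":{"type":"number"},"only":{"type":"string"},"quiet":{"type":"boolean"},"lines":{"type":"string"}},"required":["rows"],"additionalProperties":false}. rows is one flat list of numbers that holds 1 to 20 rows one after another, with no inner brackets; each row has 7 numbers: dx, dy, dz in parts of the range, where 1.0 means 0.75 m, then a rotation vector rx, ry, rz in a scale on which 1.0 is pi rad, then the finger opening in m; each row is the pose to reach, as a shift and turn from the pose commanded when the call began, along the tool's axes at that moment; what a row does not reach only later rows make up. A row lasts 1/10 s, in which the tool goes at most 0.05 m and 0.15 rad, less where a joint would pass 70% of its speed; a pose out of reach is approached as far as the arm can. The fingers move at their own pace and stop on an object; force is the grip in N (left out, the last holds). Time passes only in rows, so rows that do not move let the fingers close. The tool returns the time, the measured TCP pose, the force, the opening and the grip force at its end. only (a regular expression) keeps the lines of the reply that match it, lines (a string "A,B") keeps lines A to B, and quiet returns only ok. Input that does not fit is refused with a message, and nothing moves.
- bot.state(): the state, without advancing time (a new reading comes with each control period).
- bot.snapshot(name): name is "scene" or "top" or "wrist"; returns the picture (400x640x3 uint8, red, green, blue); there is no depth.
- bot.camera_params(name): a dict with "fov_y" (degrees; the focal length in pixels is half the picture's height over the tangent of half this angle, whatever the lens; pixels are square), "cx", "cy" (the principal point, pixels), "k1" (the pictures are not rectified: a ray, as slopes to the right and down, at radius r is drawn at 1 + k1 r^2 times it, then the intrinsics apply), "pose" (4x4, takes a point from camera to world coordinates); the wrist camera has in their place "mount" (4x4, takes a point from camera to tool coordinates, whose origin is the TCP and whose axes are the flange's). Camera axes: x right, y down, z forward; pixel columns grow to the right and rows downward; lengths in m; the calibration is good to about 2 mm. A picture is of the moment at which its call begins: read the wrist's pose just before it. camera_params takes no time and is no camera call.
- bot.sign_off(): hands the job in; it is judged then, once.
The state is a dict: "t": time; "q": joint angles; "qvel": joint speeds; "joint_efforts": joint torques, N m; "position": TCP position; "tool_rot": TCP orientation; "ft_force": force on the tool from outside, world axes, zero at the start; "moment": the same for the moment, N m; "opening": finger opening in m; "grip_force": force on a finger pad.
Only numpy, scipy, OpenCV 4.12 (cv2) and the standard library are available. Lean on these libraries where they do the work, as an engineer would, in place of code of your own. Each camera call takes 0.05 s, during which the arm holds its last target. There are 200 camera calls.

## Working session

There is one attempt and no reset: what is moved stays moved. The work goes in short steps, Python scripts to look and compute and a tool call to move; the robot and the scene stay as the last step left them, time stands still between calls to the robot, and variables do not carry over. Pictures are saved under pics/ and viewed, at most 14 in all, crops included, and the job is handed in when it is done.

```bash
ls; mkdir -p pics
```

Run:
```python
from bench import bot
import cv2,numpy as np
np.set_printoptions(precision=4,suppress=True)
for n in("top","scene"):
    im=bot.snapshot(n);cv2.imwrite(f"pics/{n}0.png",im[:,:,::-1]);print(bot.camera_params(n))
print(bot.camera_params("wrist"));s=bot.state();print(s)
```

```text
bench.py
pics
{'fov_y': 50.70858367743284, 'cx': 313.25177068212696, 'cy': 202.6360846402102, 'k1': -0.06623750191481517, 'pose': array([[-0.0123, -0.9943,  0.1057,  0.4344],
       [-0.9998,  0.0142,  0.0168, -0.0212],
       [-0.0182, -0.1054, -0.9943,  1.1646],
       [ 0.    ,  0.    ,  0.    ,  1.    ]])}
{'fov_y': 50.37387263574881, 'cx': 318.994769617988, 'cy': 200.27073966457598, 'k1': -0.013938906581519242, 'pose': array([[ 0.6831, -0.3115,  0.6606, -0.4139],
       [-0.7302, -0.3099,  0.6089, -0.9033],
       [ 0.0151, -0.8983, -0.4392,  0.6812],
       [ 0.    ,  0.    ,  0.    ,  1.    ]])}
{'fov_y': 68.33490158240272, 'cx': 320.46166574941606, 'cy': 198.4350548222197, 'k1': -0.03734054138986604, 'mount': array([[ 0.0001, -0.9659, -0.2588,  0.0659],
       [ 1.    ,  0.0002, -0.0005,  0.0005],
       [ 0.0005, -0.2588,  0.9659, -0.1411],
       [ 0.    ,  0.    ,  0.    ,  1.    ]])}
{'t': 0.1, 'q': array([ 1.134 ,  0.2414,  0.0039,  1.3352, -0.    ,  1.5708]), 'qvel': array([ 0.001 , -0.0007,  0.0018, -0.0002, -0.0011, -0.0006]), 'joint_efforts': array([  0.0002, -37.3137,  25.3011,   0.0109,   0.    ,  -0.    ]), 'position': array([0.2113, 0.4525, 0.2305]), 'tool_rot': array([-0.6806, -3.0666,  0.0029]), 'ft_force': array([-0.4466, -0.5257, -0.3722]), 'moment': array([ 0.0472, -0.0394, -0.0118]), 'grip_force': 0.0, 'opening': 0.08526746095797041}
```

View pics/top0.png

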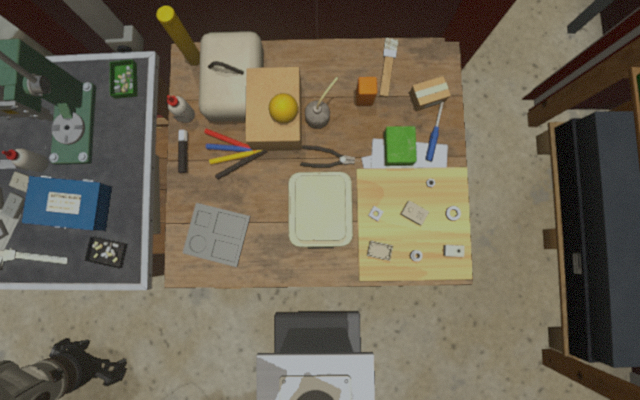

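View pics/scene0.png

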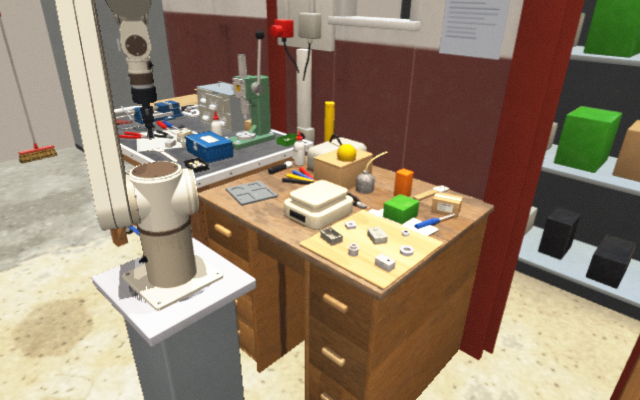

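The top view shows the tray near (217,235) and the board at right. On the board are: open housing (379,250), bushing (416,256), steel block (454,251), button housing (414,212), collar (453,213), hex nut (431,183) and square nut (376,213). A kitchen scale stands between at (320,210), so I'll carry high over it.

Create h.py:
```python
from bench import bot
import cv2,numpy as np
from scipy.spatial.transform import Rotation as R
np.set_printoptions(precision=4,suppress=True)
def cam(n):
    """K, k1, camera-to-world pose"""
    p=bot.camera_params(n); f=200/np.tan(np.radians(p["fov_y"])/2)
    if n=="wrist":
        s=bot.state(); T=np.eye(4); T[:3,:3]=R.from_rotvec(s["tool_rot"]).as_matrix(); T[:3,3]=s["position"]; T=T@p["mount"]
    else: T=p["pose"]
    return np.array([[f,0,p["cx"]],[0,f,p["cy"]],[0,0,1]]),np.array([p["k1"],0,0,0.]),T
def ray(c,uv):
    K,k,T=c
    d=cv2.undistortPoints(np.float64(uv).reshape(-1,1,2),K,k).reshape(-1,2)
    return T[:3,3],np.c_[d,np.ones(len(d))]@T[:3,:3].T
def onplane(c,uv,z):
    o,d=ray(c,uv); return o+d*((z-o[2])/d[:,2])[:,None]
def meet(c1,uv1,c2,uv2):
    """triangulate; returns point and gap"""
    (o1,d1),(o2,d2)=ray(c1,uv1),ray(c2,uv2); out=[]
    for a,b in zip(d1,d2):
        t=np.linalg.lstsq(np.c_[a,-b],o2-o1,rcond=None)[0]; p,q=o1+a*t[0],o2+b*t[1]
        out.append([*(p+q)/2,np.linalg.norm(p-q)])
    return np.array(out)
def proj(c,X):
    K,k,T=c; M=np.linalg.inv(T)
    return cv2.projectPoints(np.float64(X).reshape(-1,1,3),cv2.Rodrigues(M[:3,:3])[0],M[:3,3],K,k)[0].reshape(-1,2)
def go(pos,fing=None):
    """shift in tool axes to TCP pos; turn rz so that the closing line lies along world angle fing (mod pi)"""
    s=bot.state(); Rm=R.from_rotvec(s["tool_rot"]).as_matrix()
    d=Rm.T@(np.array(pos)-s["position"]); rz=0
    if fing is not None:
        a=np.arctan2(Rm[1,1],Rm[0,1]); rz=-((fing-a+np.pi/2)%np.pi-np.pi/2)
    print("d",d.round(4),"rz",round(rz,3),"q6",s["q"][5].round(3),"q1",s["q"][0].round(3))
def save(im,name,box=None,k=1):
    if box: im=im[box[1]:box[3],box[0]:box[2]]
    cv2.imwrite(f"pics/{name}.png",cv2.resize(im[:,:,::-1],None,fx=k,fy=k,interpolation=cv2.INTER_CUBIC))
```

Run:
```python
from h import *
t=cam("top")
print(onplane(t,[(199,205),(250,214),(237,265),(185,255)],.008))
print(onplane(t,[(379,250),(416,256),(454,251),(414,212),(453,213),(431,183),(376,213)],.025))
print(onplane(t,[(291,175),(350,175),(350,243),(291,243)],.06))
print(R.from_rotvec(bot.state()["tool_rot"]).as_matrix())
c=onplane(t,[(217.5,235)],.008)[0]; go([c[0]+.0,c[1],.25]); print(c)
im=bot.snapshot("wrist");save(im,"w0")
```

```text
[[0.5553 0.3162 0.008 ]
 [0.5283 0.1733 0.008 ]
 [0.389  0.2088 0.008 ]
 [0.4173 0.3535 0.008 ]]
[[ 0.4253 -0.1768  0.025 ]
 [ 0.4077 -0.2758  0.025 ]
 [ 0.4194 -0.3789  0.025 ]
 [ 0.5262 -0.2745  0.025 ]
 [ 0.5219 -0.3807  0.025 ]
 [ 0.6049 -0.3241  0.025 ]
 [ 0.5249 -0.1714  0.025 ]]
[[ 0.6264  0.0556  0.06  ]
 [ 0.624  -0.1008  0.06  ]
 [ 0.4447 -0.097   0.06  ]
 [ 0.4467  0.0568  0.06  ]]
[[-0.9061  0.4231 -0.0008]
 [ 0.4231  0.9061 -0.0017]
 [-0.     -0.0019 -1.    ]]
d [-0.3158 -0.0615 -0.0194] rz 0 q6 1.571 q1 1.134
[0.4714 0.2633 0.008 ]
```

View pics/w0.png

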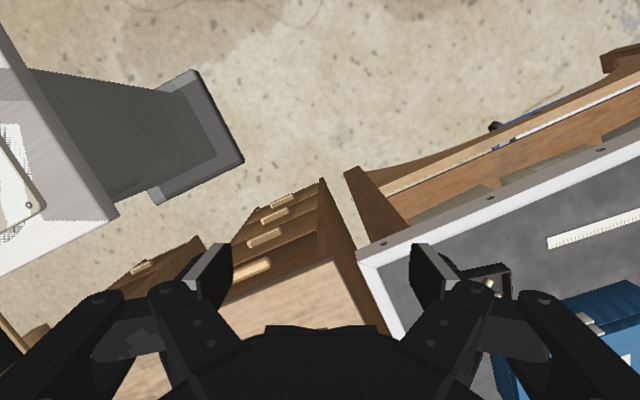

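The first wrist view sees only the floor and drawers. Fingers fill rows above 240, so targets should sit around row 110. Moving to look at the tray.

Run:
```python
from h import *
go([.551,.263,.25],np.pi/2)
```

```text
d [-0.388  -0.0282 -0.0193] rz -0.437 q6 1.571 q1 1.134
```

Units first: shifts go in shares of 0.75 m and turns go in shares of pi rad. So -0.388 m / 0.75 = -0.5173, -0.3 m / 0.75 = -0.4, -0.437 rad / 3.1416 = -0.1391.

Call:
send_path(rows=[-0.1333,-0.0133,-0.0253,0,0,-0.0318,0.085,-0.2667,-0.02,-0.0253,0,0,-0.0637,0.085,-0.4,-0.0267,-0.0253,0,0,-0.0955,0.085,-0.5173,-0.0373,-0.0253,0,0,-0.1391,0.085,-0.5173,-0.0373,-0.0253,0,0,-0.1391,0.085,-0.5173,-0.0373,-0.0253,0,0,-0.1391,0.085,-0.5173,-0.0373,-0.0253,0,0,-0.1391,0.085,-0.5173,-0.0373,-0.0253,0,0,-0.1391,0.085,-0.5173,-0.0373,-0.0253,0,0,-0.1391,0.085,-0.5173,-0.0373,-0.0253,0,0,-0.1391,0.085,-0.5173,-0.0373,-0.0253,0,0,-0.1391,0.085,-0.5173,-0.0373,-0.0253,0,0,-0.1391,0.085,-0.5173,-0.0373,-0.0253,0,0,-0.1391,0.085])

```text
t: 1.45
position: [0.5502, 0.2645, 0.2507]
tool_rot: [-0.004, 3.141, 0.0]
ft_force: [-0.3, -0.4, -0.2]
opening: 0.085
grip_force: 0.0
```

Run:
```python
from h import *
import pickle
c=cam("wrist");im=bot.snapshot("wrist");save(im,"tray");pickle.dump((c,im),open("tray.pkl","wb"))
print(c[2][:3,3]); go([.58,-.30,.28],np.pi/2)
```

```text
[0.4845 0.2651 0.3918]
d [-0.0285 -0.5645 -0.0294] rz 0.002 q6 0.446 q1 0.448
```

View pics/tray.png

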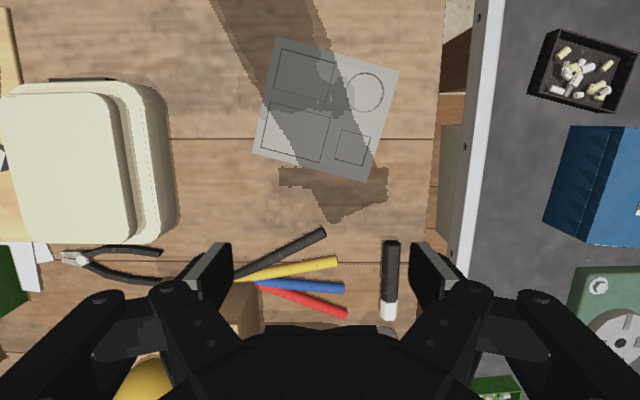

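The tray shows with corners about (276,37), (399,71), (370,181), (252,152). Its round pocket is at (364,93), small rectangle at (305,80), large rectangle at (298,132), square at (351,148). Next I take a second view for height, then go on to the board.

Scaled: -0.08 m / 0.75 = -0.1067, -0.05 m / 0.75 = -0.0667.

Call:
send_path(rows=[0,-0.0667,0,0,0,0,0.085,0,-0.1067,0,0,0,0,0.085,0,-0.1067,0,0,0,0,0.085,0,-0.1067,0,0,0,0,0.085,0,-0.1067,0,0,0,0,0.085])

```text
t: 2.0
position: [0.5512, 0.1845, 0.2505]
tool_rot: [-0.002, 3.141, 0.001]
ft_force: [-0.0, 0.3, -0.4]
opening: 0.0849
grip_force: 0.0
```

Create tray.py:
```python
from h import *
import pickle
def corners(im):
    hsv=cv2.cvtColor(im,cv2.COLOR_RGB2HSV); m=((hsv[...,1]<45)&(hsv[...,2]>50)).astype(np.uint8)
    m=cv2.morphologyEx(m,cv2.MORPH_CLOSE,np.ones((5,5))); m=cv2.morphologyEx(m,cv2.MORPH_OPEN,np.ones((5,5))); m[230:]=0
    cs=cv2.findContours(m,cv2.RETR_EXTERNAL,cv2.CHAIN_APPROX_NONE)[0]
    b=[c for c in cs if 9000<cv2.contourArea(c)<22000 and cv2.contourArea(c)>.9*cv2.contourArea(cv2.convexHull(c))]
    b=[c for c in b if im[c[:,0,1],c[:,0,0]].mean()>0]
    return b
if __name__=="__main__":
    c1,i1=pickle.load(open("tray.pkl","rb")); c2=cam("wrist"); i2=bot.snapshot("wrist"); pickle.dump((c2,i2),open("tray2.pkl","wb")); save(i2,"tray2")
    P=[]
    for c,i in((c1,i1),(c2,i2)):
        for k in corners(i):
            w=onplane(c,k[:,0,:],.008)[:,:2].astype(np.float32)
            r=cv2.minAreaRect(w*1000); q=cv2.boxPoints(cv2.minAreaRect(k)); q=q[np.argsort(np.arctan2(*(q-q.mean(0)).T))]
            q=cv2.approxPolyDP(k,12,True)[:,0]; q=q[np.argsort(np.arctan2(*(q-q.mean(0)).T))]
            print(cv2.contourArea(k),r,q.tolist()); P.append((c,q.astype(float)))
    if len(P)==2 and len(P[0][1])==len(P[1][1]): print(meet(*P[0],*P[1]))
```

```bash
python3 tray.py; python3 -c "
from h import *
go([.60,-.28,.28],np.pi/2)"
```

```text
14435.0 ((475.9231872558594, 268.5257568359375), (155.94215393066406, 143.76011657714844), 75.38919830322266) [[276, 37], [253, 152], [366, 181], [398, 71]]
19316.5 ((532.4005126953125, -46.959327697753906), (202.04693603515625, 195.931396484375), 0.23268525302410126) [[75, 89], [65, 114], [89, 229], [197, 229], [206, 229], [222, 229], [198, 107], [204, 86], [180, 94]]
14325.5 ((476.1424560546875, 268.2657470703125), (156.0195770263672, 143.57156372070312), 75.32968139648438) [[342, 36], [314, 152], [426, 180], [462, 71]]
d [-0.0481 -0.4648 -0.0298] rz 0.002 q6 0.321 q1 0.323
```

Scaled: -0.44 m / 0.75 = -0.5867, -0.05 m / 0.75 = -0.0667.

Call:
send_path(rows=[-0.044,-0.0667,-0.04,0,0,0,0.085,-0.044,-0.5867,-0.04,0,0,0,0.085,-0.044,-0.5867,-0.04,0,0,0,0.085,-0.044,-0.5867,-0.04,0,0,0,0.085,-0.044,-0.5867,-0.04,0,0,0,0.085,-0.044,-0.5867,-0.04,0,0,0,0.085,-0.044,-0.5867,-0.04,0,0,0,0.085,-0.044,-0.5867,-0.04,0,0,0,0.085,-0.044,-0.5867,-0.04,0,0,0,0.085,-0.044,-0.5867,-0.04,0,0,0,0.085,-0.044,-0.5867,-0.04,0,0,0,0.085,-0.044,-0.5867,-0.04,0,0,0,0.085])

```text
t: 3.25
position: [0.5848, -0.255, 0.28]
tool_rot: [0.003, -3.141, -0.001]
ft_force: [-0.4, 0.4, -0.5]
opening: 0.0849
grip_force: 0.0
```

Run:
```python
from h import *
import pickle
c=cam("wrist");im=bot.snapshot("wrist");pickle.dump((c,im),open("b1.pkl","wb"))
```

Call:
send_path(rows=[0,-0.0667,0,0,0,0,0.085,0,-0.1067,0,0,0,0,0.085,0,-0.1067,0,0,0,0,0.085,0,-0.1067,0,0,0,0,0.085,0,-0.1067,0,0,0,0,0.085])

```text
t: 3.8
position: [0.5849, -0.3344, 0.2807]
tool_rot: [-0.004, 3.141, 0.001]
ft_force: [-0.7, 0.2, 0.7]
opening: 0.0852
grip_force: 0.0
```

Run:
```python
from h import *
import pickle
c=cam("wrist");im=bot.snapshot("wrist");pickle.dump((c,im),open("b2.pkl","wb"))
c1,i1=pickle.load(open("b1.pkl","rb"))
save(i1,"b1",(120,0,520,240),2)
save(im,"b2",(120,0,520,240),2)
a=pickle.load(open("tray.pkl","rb"))[0];b=pickle.load(open("tray2.pkl","rb"))[0]
print(meet(a,[[276, 37], [253, 152], [366, 181], [398, 71]],b,[[342, 36], [314, 152], [426, 180], [462, 71]]))
```

```text
[[0.3871 0.2109 0.0013 0.0001]
 [0.526  0.1767 0.0045 0.0009]
 [0.5628 0.3255 0.0088 0.0005]
 [0.4257 0.3604 0.0037 0.0001]]
```

View pics/b1.png

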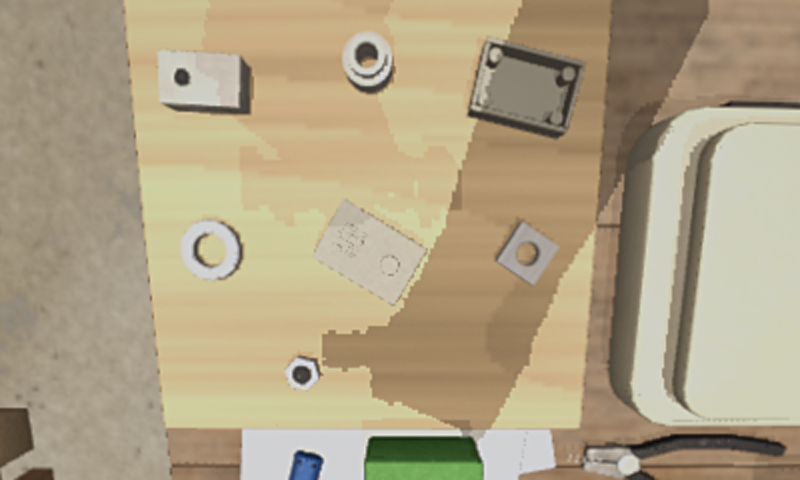

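View pics/b2.png

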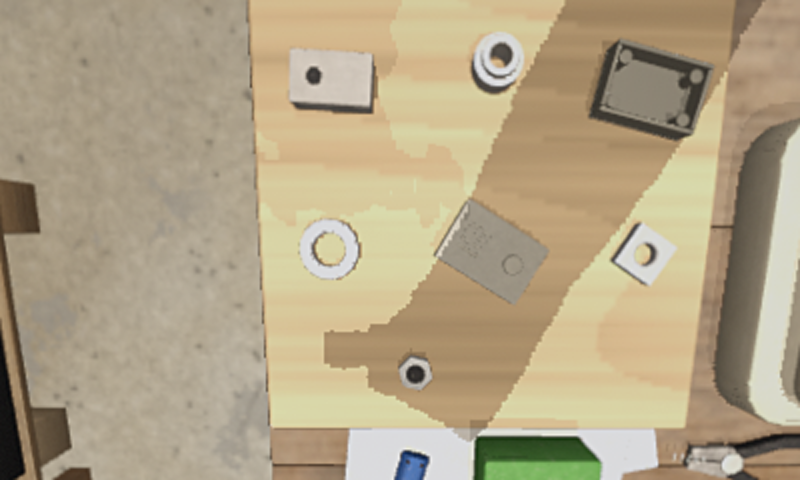

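b1 and b2 show the board. In b1 crop pixels (scale 2, offset 120): block (200,80), bushing (367,60), open housing (527,85), collar (211,250), button housing (370,252), square nut (527,252), hex nut (302,373).

Run:
```python
from h import *
import pickle
V=[pickle.load(open(f,"rb")) for f in("b1.pkl","b2.pkl")]
f=lambda l:np.array(l)/2+[119.75-0,-.25]
m=meet(V[0][0],f([(302,374),(367,54),(390,265),(182,77),(346,199),(426,248),(397,304),(314,252),(160,51),(242,55)]),V[1][0],f([(415,373),(501,55),(513,265),(314,75),(470,199),(548,250),(516,303),(438,255),(290,48),(373,53)]))
for n,p in zip("nut bush button hole H1 H2 H3 H4 B1 B2".split(),m):print(n,p)
tops=dict(nut=((301,374),.021,150),block=((200,80),.034,1150),bush=((367,70),.039,400),hous=((370,252),.033,1500))
for c,i in V:
    hsv=cv2.cvtColor(i,cv2.COLOR_RGB2HSV); mk=(hsv[...,1]<62).astype(np.uint8); mk[225:]=0
    mk=cv2.morphologyEx(mk,cv2.MORPH_OPEN,np.ones((3,3)))
    for k in cv2.findContours(mk,cv2.RETR_EXTERNAL,cv2.CHAIN_APPROX_NONE)[0]:
        a=cv2.contourArea(k)
        if 120<a<4000:
            w=onplane(c,k[:,0],.033)[:,:2].astype(np.float32)*1000; r=cv2.minAreaRect(w)
            print(int(a),k.mean((0,1)).round(1),np.round(r[0],1),np.round(r[1],1),round(r[2],1))
```

```text
nut [ 0.6102 -0.3241  0.0167  0.0003]
bush [ 0.4116 -0.275   0.0352  0.0003]
button [ 0.5347 -0.2617  0.0325  0.    ]
hole [ 0.423  -0.3867  0.0342  0.0002]
H1 [ 0.4935 -0.29    0.0248  0.0001]
H2 [ 0.5246 -0.2384  0.0278  0.0012]
H3 [ 0.5601 -0.2572  0.0258  0.0006]
H4 [ 0.5276 -0.3104  0.0334  0.0021]
B1 [ 0.4059 -0.402   0.0259  0.0006]
B2 [ 0.4091 -0.3515  0.0268  0.0005]
305 [475.  221.4] [655.4 -35.7] [98.5  9. ] 89.9
1207 [318.2 218.2] [ 652.6 -256.9] [ 14.8 217. ] 0.1
226 [625.7 218.2] [654. 189.] [17.1 47.6] 28.7
585 [245.6 203.5] [ 631. -360.] [ 14.3 114.9] 0.2
207 [270.7 186.2] [ 605.7 -321.7] [22.1 23. ] 0.1
518 [383.3 126.2] [ 526.9 -173.7] [30.3 29.6] 58.2
727 [224.5 124.6] [ 525.  -377.8] [38.3 39.4] 42.4
200 [328.4 111. ] [ 511.  -247.7] [41.1 22.7] 86.7
1552 [302.  126.3] [ 529.8 -276.8] [62.7 48.2] 59.5
978 [219.6 100. ] [ 492.9 -376.8] [81.7 27.7] 89.6
643 [632.7 110.2] [502.1 152.5] [72.7 31.6] 14.7
1227 [221.   40.3] [ 425.5 -374.7] [54. 33.] 85.5
1937 [382.2  43.2] [ 429.7 -179.3] [61.7 45.3] 77.0
564 [303.5  30.3] [ 415.1 -275.5] [28.7 31.9] 89.9
308 [525.  221.4] [655.9 -41.5] [104.4   9.1] 89.9
1189 [370.4 218. ] [ 653.  -262.2] [ 14.8 216.7] 0.1
568 [415.  205.5] [ 632. -203.] [130.2  13.4] 88.5
863 [292.1 204.8] [ 632.9 -369.7] [ 20.1 106.6] 0.2
198 [327.  185.9] [ 606.1 -324.9] [22.1 21.7] 0.2
720 [433.4 127.8] [ 530.7 -184.9] [42.  47.8] 56.6
1055 [271.  125.1] [ 524.9 -391.7] [37.5 60.6] 0.0
746 [320.2 113.6] [ 512.5 -336.7] [62. 29.] 88.6
257 [455.7 105.3] [ 499.7 -162.3] [49.9 10.9] 87.6
1807 [346.1 128.5] [ 522.6 -300. ] [118.5  58.2] 80.0
493 [461.1  90.9] [ 482.1 -158.9] [22.9 43.6] 0.4
1176 [285.2  39.5] [ 425.6 -376.8] [50.8 33.6] 86.2
2041 [445.1  44.7] [ 429.7 -182.1] [66.  46.3] 77.4
584 [368.3  30.1] [ 414.4 -276.6] [33.1 30.1] 1.6
```

Triangulated tops agree with board plus part heights to within a few mm. Starting with the steel block.

Run:
```python
from h import *
go([.423,-.377,.10],np.radians(-3.6))
```

```text
d [ 0.1621 -0.0422  0.1808] rz -1.505 q6 -0.522 q1 -0.52
```

Scaled: 0.18 m / 0.75 = 0.24, 0.162 m / 0.75 = 0.216, -1.505 rad / 3.1416 = -0.4791.

Call:
send_path(rows=[0.216,-0.056,0.1333,0,0,-0.0955,0.055,0.216,-0.056,0.24,0,0,-0.4791,0.055,0.216,-0.056,0.24,0,0,-0.4791,0.055,0.216,-0.056,0.24,0,0,-0.4791,0.055,0.216,-0.056,0.24,0,0,-0.4791,0.055,0.216,-0.056,0.24,0,0,-0.4791,0.055,0.216,-0.056,0.24,0,0,-0.4791,0.055,0.216,-0.056,0.24,0,0,-0.4791,0.055,0.216,-0.056,0.24,0,0,-0.4791,0.055,0.216,-0.056,0.24,0,0,-0.4791,0.055,0.216,-0.056,0.24,0,0,-0.4791,0.055,0.216,-0.056,0.24,0,0,-0.4791,0.055,0.216,-0.056,0.24,0,0,-0.4791,0.055,0.216,-0.056,0.24,0,0,-0.4791,0.055,0.216,-0.056,0.24,0,0,-0.4791,0.055])

```text
t: 5.35
position: [0.4224, -0.3784, 0.1003]
tool_rot: [-2.147, 2.294, -0.0]
ft_force: [-0.6, 0.7, 0.5]
opening: 0.055
grip_force: 0.0
```

Run:
```python
from h import *
import pickle
c=cam("wrist");im=bot.snapshot("wrist");pickle.dump((c,im),open("blk.pkl","wb"));save(im,"blk")
go([.423,-.377,.013],np.radians(-3.6))
print(proj(c,[[.423,-.377,.034]]))
```

```text
d [-0.0015 -0.0005  0.0873] rz -0.003 q6 -2.235 q1 -0.731
[[319.2563 212.3262]]
```

View pics/blk.png

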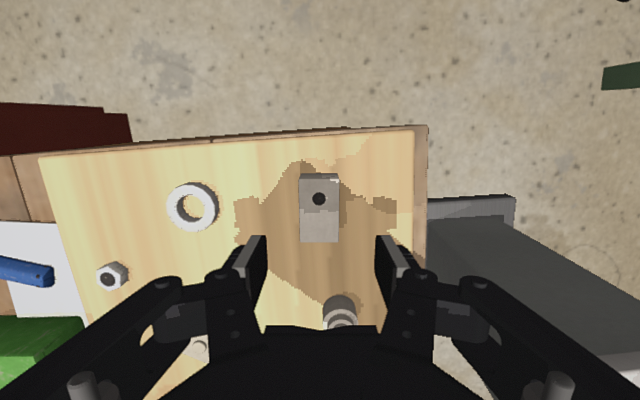

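The block's top face spans columns 300–338 and rows 180–241, centred on the predicted (319,212). I can descend and grip.

Scaled: 0.087 m / 0.75 = 0.116, 0.075 m / 0.75 = 0.1.

Call:
send_path(rows=[-0.002,0,0.06,0,0,0,0.055,-0.002,0,0.1,0,0,0,0.055,-0.002,0,0.116,0,0,0,0.055,-0.002,0,0.116,0,0,0,0.055,-0.002,0,0.116,0,0,0,0.055,-0.002,0,0.116,0,0,0,0.02,-0.002,0,0.116,0,0,0,0.02,-0.002,0,0.116,0,0,0,0.02,-0.002,0,0.116,0,0,0,0.02,-0.002,0,0.116,0,0,0,0.02,-0.002,0,0.116,0,0,0,0.02], force=60)

```text
t: 6.5
position: [0.4239, -0.3782, 0.0154]
tool_rot: [-2.147, 2.293, -0.007]
ft_force: [0.2, 0.3, 6.1]
opening: 0.0283
grip_force: 60.8
```

Run:
```python
from h import *
ty=np.array([np.cos(np.radians(255.36)),np.sin(np.radians(255.36))]);tx=np.array([np.cos(np.radians(165.36)),np.sin(np.radians(165.36))])
c=np.array([.476,.2684])
for n,x,y in(("hous",-33,29),("block",37,35),("bush",37,-43),("nut",-33,-47)):print(n,c+tx*x/1e3+ty*y/1e3)
```

```text
hous [0.5006 0.232 ]
block [0.4314 0.2439]
bush [0.4511 0.3194]
nut [0.5198 0.3055]
```

Scaled: -0.185 m / 0.75 = -0.2467, -0.15 m / 0.75 = -0.2.

Call:
send_path(rows=[0,0,-0.0667,0,0,0,0.02,0,0,-0.1333,0,0,0,0.02,0,0,-0.2,0,0,0,0.02,0,0,-0.2467,0,0,0,0.02,0,0,-0.2467,0,0,0,0.02,0,0,-0.2467,0,0,0,0.02])

```text
t: 7.1
position: [0.4223, -0.3769, 0.1984]
tool_rot: [-2.147, 2.293, -0.001]
ft_force: [0.1, -0.1, -3.9]
opening: 0.0286
grip_force: 61.1
```

Run:
```python
from h import *
go([.4314,.2439,.08],np.radians(-14.64))
```

```text
d [-0.6201  0.0317  0.1181] rz 0.19 q6 -2.234 q1 -0.729
```

Scaled: -0.62 m / 0.75 = -0.8267, 0.118 m / 0.75 = 0.1573, 0.19 rad / 3.1416 = 0.0605.

Call:
send_path(rows=[-0.8267,0.0427,0,0,0,0.0605,0.02,-0.8267,0.0427,0,0,0,0.0605,0.02,-0.8267,0.0427,0,0,0,0.0605,0.02,-0.8267,0.0427,0,0,0,0.0605,0.02,-0.8267,0.0427,0,0,0,0.0605,0.02,-0.8267,0.0427,0,0,0,0.0605,0.02,-0.8267,0.0427,0,0,0,0.0605,0.02,-0.8267,0.0427,0,0,0,0.0605,0.02,-0.8267,0.0427,0,0,0,0.0605,0.02,-0.8267,0.0427,0,0,0,0.0605,0.02,-0.8267,0.0427,0,0,0,0.0605,0.02,-0.8267,0.0427,0,0,0,0.0605,0.02,-0.8267,0.0427,0,0,0,0.0605,0.02,-0.8267,0.0427,0.1333,0,0,0.0605,0.02,-0.8267,0.0427,0.1573,0,0,0.0605,0.02,-0.8267,0.0427,0.1573,0,0,0.0605,0.02,-0.8267,0.0427,0.1573,0,0,0.0605,0.02,-0.8267,0.0427,0.1573,0,0,0.0605,0.02])

```text
t: 8.9
position: [0.43, 0.2431, 0.0789]
tool_rot: [1.918, -2.484, -0.001]
ft_force: [0.2, 1.0, -4.1]
opening: 0.0288
grip_force: 60.9
```

Run:
```python
from h import *
go([.4314,.2439,.0115],np.radians(-14.64))
im=bot.snapshot("wrist");save(im,"pl1",(200,60,440,340),2)
```

```text
d [-0.0013 -0.0013  0.0674] rz -0.0 q6 -0.801 q1 0.515
```

View pics/pl1.png

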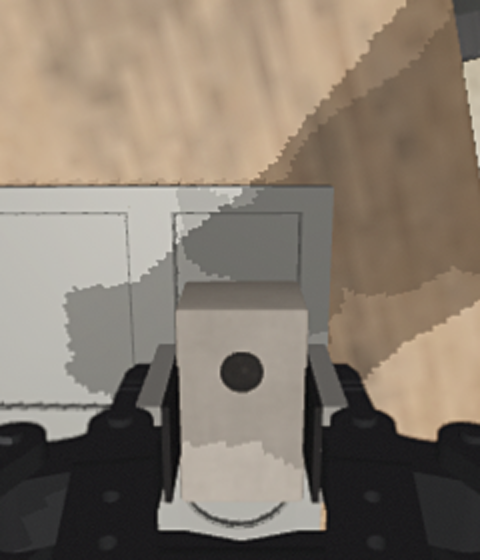

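The block hangs square above the small rectangular pocket, whose outline is at columns 173–300 of the crop. Lowering it and releasing.

Scaled: 0.067 m / 0.75 = 0.0893, 0.062 m / 0.75 = 0.0827.

Call:
send_path(rows=[-0.002,-0.0017,0.0533,0,0,0,0.02,-0.002,-0.0017,0.0733,0,0,0,0.02,-0.002,-0.0017,0.0827,0,0,0,0.02,-0.002,-0.0017,0.0893,0,0,0,0.02,-0.002,-0.0017,0.0893,0,0,0,0.02,-0.002,-0.0017,0.0893,0,0,0,0.02,-0.002,-0.0017,0.0893,0,0,0,0.045,-0.002,-0.0017,0.0893,0,0,0,0.045,-0.002,-0.0017,0.0893,0,0,0,0.045,-0.002,-0.0017,0.0893,0,0,0,0.045])

```text
t: 9.95
position: [0.4332, 0.2451, 0.0138]
tool_rot: [-1.92, 2.486, -0.0]
ft_force: [-0.4, -0.3, 0.4]
opening: 0.0447
grip_force: 0.0
```

Call:
send_path(rows=[0,0,-0.0667,0,0,0,0.045,0,0,-0.1333,0,0,0,0.045,0,0,-0.2,0,0,0,0.045,0,0,-0.2467,0,0,0,0.045,0,0,-0.2467,0,0,0,0.045])

```text
t: 10.45
position: [0.4361, 0.2468, 0.2046]
tool_rot: [-1.913, 2.477, -0.003]
ft_force: [0.3, 0.0, -0.1]
opening: 0.045
grip_force: 0.0
```

Run:
```python
from h import *
go([.527,-.275,.10],np.radians(-30.5))
```

```text
d [ 0.4827 -0.2189  0.1023] rz 0.277 q6 -0.8 q1 0.515
```

Scaled: 0.483 m / 0.75 = 0.644, -0.219 m / 0.75 = -0.292, 0.277 rad / 3.1416 = 0.0882.

Call:
send_path(rows=[0.644,-0.292,0,0,0,0.0882,0.065,0.644,-0.292,0,0,0,0.0882,0.065,0.644,-0.292,0,0,0,0.0882,0.065,0.644,-0.292,0,0,0,0.0882,0.065,0.644,-0.292,0,0,0,0.0882,0.065,0.644,-0.292,0,0,0,0.0882,0.065,0.644,-0.292,0,0,0,0.0882,0.065,0.644,-0.292,0,0,0,0.0882,0.065,0.644,-0.292,0,0,0,0.0882,0.065,0.644,-0.292,0,0,0,0.0882,0.065,0.644,-0.292,0,0,0,0.0882,0.065,0.644,-0.292,0.0667,0,0,0.0882,0.065,0.644,-0.292,0.1333,0,0,0.0882,0.065,0.644,-0.292,0.1333,0,0,0.0882,0.065,0.644,-0.292,0.1333,0,0,0.0882,0.065,0.644,-0.292,0.1333,0,0,0.0882,0.065])

```text
t: 12.05
position: [0.5245, -0.2784, 0.101]
tool_rot: [-1.558, 2.725, -0.006]
ft_force: [0.6, 0.2, 1.0]
opening: 0.0651
grip_force: 0.0
```

Run:
```python
from h import *
c=cam("wrist");im=bot.snapshot("wrist");save(im,"hou",(120,60,520,360),2)
print((proj(c,[[.527,-.275,.033]])-[120,60])*2)
go([.527,-.275,.015],np.radians(-30.5))
```

```text
[[398.9091 310.9866]]
d [-0.0042  0.0005  0.0866] rz 0.0 q6 -1.527 q1 -0.488
```

View pics/hou.png

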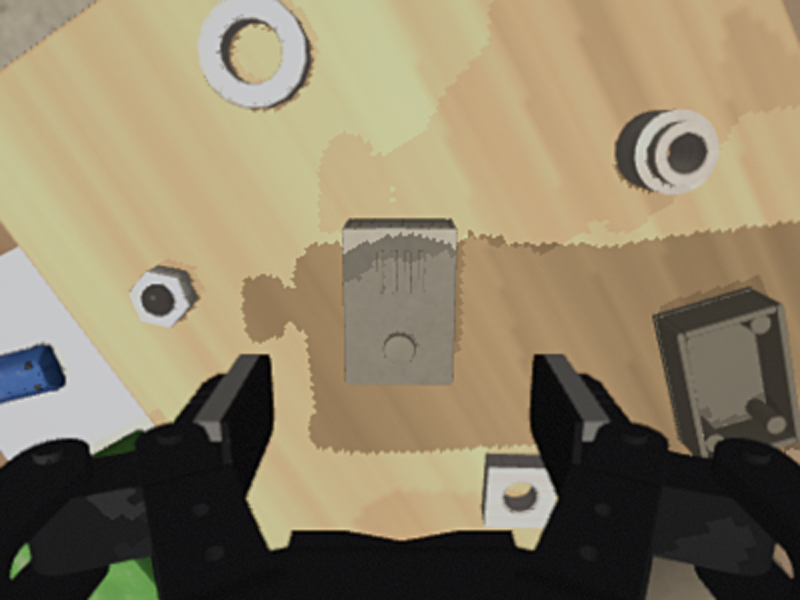

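The housing's top face spans rows 229–384 and columns 344–456, about 2 mm nearer image-up than predicted. I correct for that and grip.

Scaled: 0.086 m / 0.75 = 0.1147, 0.08 m / 0.75 = 0.1067.

Call:
send_path(rows=[-0.0027,0.0007,0.0667,0,0,0,0.065,-0.0027,0.0007,0.1067,0,0,0,0.065,-0.0027,0.0007,0.1147,0,0,0,0.065,-0.0027,0.0007,0.1147,0,0,0,0.065,-0.0027,0.0007,0.1147,0,0,0,0.065,-0.0027,0.0007,0.1147,0,0,0,0.03,-0.0027,0.0007,0.1147,0,0,0,0.03,-0.0027,0.0007,0.1147,0,0,0,0.03,-0.0027,0.0007,0.1147,0,0,0,0.03,-0.0027,0.0007,0.1147,0,0,0,0.03,-0.0027,0.0007,0.1147,0,0,0,0.03], force=30)

```text
t: 13.2
position: [0.5248, -0.2767, 0.0147]
tool_rot: [-1.557, 2.726, -0.006]
ft_force: [0.7, 0.8, 6.2]
opening: 0.0412
grip_force: 31.0
```

Call:
send_path(rows=[0,0,-0.0667,0,0,0,0.03,0,0,-0.1333,0,0,0,0.03,0,0,-0.2,0,0,0,0.03,0,0,-0.2533,0,0,0,0.03,0,0,-0.2533,0,0,0,0.03,0,0,-0.2533,0,0,0,0.03])

```text
t: 13.8
position: [0.5239, -0.2762, 0.2041]
tool_rot: [-1.557, 2.726, -0.005]
ft_force: [0.2, -0.3, -1.2]
opening: 0.041
grip_force: 30.9
```

Run:
```python
from h import *
go([.5006,.232,.08],np.radians(-14.64))
```

```text
d [-0.426   0.2786  0.1231] rz -0.277 q6 -1.523 q1 -0.485
```

Scaled: -0.426 m / 0.75 = -0.568, 0.279 m / 0.75 = 0.372, -0.277 rad / 3.1416 = -0.0882.

Call:
send_path(rows=[-0.568,0.372,0,0,0,-0.0882,0.03,-0.568,0.372,0,0,0,-0.0882,0.03,-0.568,0.372,0,0,0,-0.0882,0.03,-0.568,0.372,0,0,0,-0.0882,0.03,-0.568,0.372,0,0,0,-0.0882,0.03,-0.568,0.372,0,0,0,-0.0882,0.03,-0.568,0.372,0,0,0,-0.0882,0.03,-0.568,0.372,0,0,0,-0.0882,0.03,-0.568,0.372,0,0,0,-0.0882,0.03,-0.568,0.372,0,0,0,-0.0882,0.03,-0.568,0.372,0,0,0,-0.0882,0.03,-0.568,0.372,0.0667,0,0,-0.0882,0.03,-0.568,0.372,0.1333,0,0,-0.0882,0.03,-0.568,0.372,0.164,0,0,-0.0882,0.03,-0.568,0.372,0.164,0,0,-0.0882,0.03,-0.568,0.372,0.164,0,0,-0.0882,0.03,-0.568,0.372,0.164,0,0,-0.0882,0.03])

```text
t: 15.5
position: [0.5005, 0.2331, 0.0809]
tool_rot: [-1.918, 2.485, -0.001]
ft_force: [-0.3, 0.7, -0.6]
opening: 0.0413
grip_force: 30.9
```

Run:
```python
from h import *
go([.5006,.232,.0107],np.radians(-14.64))
im=bot.snapshot("wrist");save(im,"pl2",(160,40,480,340),2)
```

```text
d [ 0.0011 -0.0002  0.0702] rz -0.001 q6 -0.879 q1 0.436
```

View pics/pl2.png

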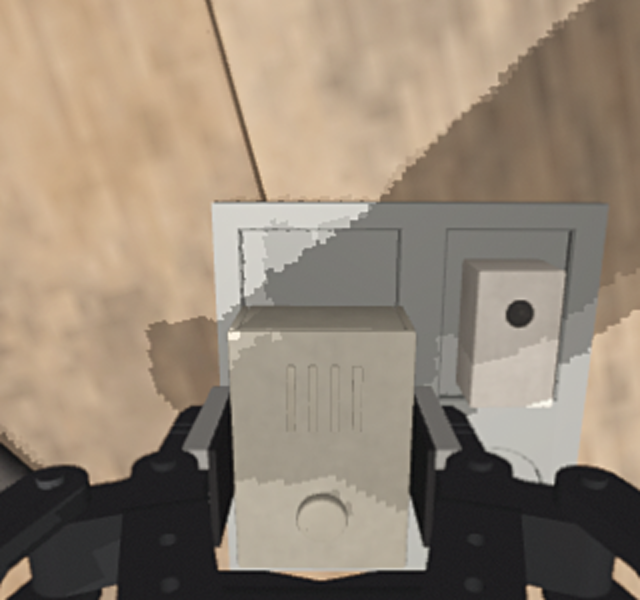

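The block sits inside its pocket, and the housing hangs square above the large one. I lower it and release.

Call:
send_path(rows=[0.0013,0,0.06,0,0,0,0.03,0.0013,0,0.08,0,0,0,0.03,0.0013,0,0.088,0,0,0,0.03,0.0013,0,0.0933,0,0,0,0.03,0.0013,0,0.0933,0,0,0,0.03,0.0013,0,0.0933,0,0,0,0.03,0.0013,0,0.0933,0,0,0,0.055,0.0013,0,0.0933,0,0,0,0.055,0.0013,0,0.0933,0,0,0,0.055,0.0013,0,0.0933,0,0,0,0.055])

```text
t: 16.55
position: [0.499, 0.232, 0.0095]
tool_rot: [-1.92, 2.486, -0.0]
ft_force: [0.0, 0.2, -0.2]
opening: 0.0552
grip_force: 0.0
```

Call:
send_path(rows=[0,0,-0.0667,0,0,0,0.055,0,0,-0.1333,0,0,0,0.055,0,0,-0.2,0,0,0,0.055,0,0,-0.2533,0,0,0,0.055,0,0,-0.2533,0,0,0,0.055,0,0,-0.2533,0,0,0,0.055])

```text
t: 17.15
position: [0.4995, 0.2322, 0.2006]
tool_rot: [-1.918, 2.484, -0.001]
ft_force: [0.5, 0.0, -0.7]
opening: 0.055
grip_force: 0.0
```

Run:
```python
from h import *
go([.4116,-.275,.10],0)
```

```text
d [ 0.5132 -0.0429  0.0997] rz -0.256 q6 -0.88 q1 0.435
```

Scaled: 0.513 m / 0.75 = 0.684, 0.1 m / 0.75 = 0.1333, -0.256 rad / 3.1416 = -0.0815.

Call:
send_path(rows=[0.684,-0.0573,0,0,0,-0.0815,0.055,0.684,-0.0573,0,0,0,-0.0815,0.055,0.684,-0.0573,0,0,0,-0.0815,0.055,0.684,-0.0573,0,0,0,-0.0815,0.055,0.684,-0.0573,0,0,0,-0.0815,0.055,0.684,-0.0573,0,0,0,-0.0815,0.055,0.684,-0.0573,0,0,0,-0.0815,0.055,0.684,-0.0573,0,0,0,-0.0815,0.055,0.684,-0.0573,0,0,0,-0.0815,0.055,0.684,-0.0573,0,0,0,-0.0815,0.055,0.684,-0.0573,0,0,0,-0.0815,0.055,0.684,-0.0573,0.0667,0,0,-0.0815,0.055,0.684,-0.0573,0.1333,0,0,-0.0815,0.055,0.684,-0.0573,0.1333,0,0,-0.0815,0.055,0.684,-0.0573,0.1333,0,0,-0.0815,0.055,0.684,-0.0573,0.1333,0,0,-0.0815,0.055])

```text
t: 18.75
position: [0.4122, -0.276, 0.1011]
tool_rot: [-2.222, 2.22, -0.004]
ft_force: [-0.7, 0.9, 0.2]
opening: 0.0555
grip_force: 0.0
```

Run:
```python
from h import *
c=cam("wrist");im=bot.snapshot("wrist");save(im,"bus",(160,40,480,340),2)
print((proj(c,[[.4116,-.275,.039],[.4116,-.275,.009],[.61,-.324,.021]])-[160,40])*2)
go([.4116,-.275,.012],0)
```

```text
[[ 321.8973  347.0784]
 [ 321.9502  324.7453]
 [-195.8486  208.9552]]
d [-0.0014  0.0013  0.0897] rz 0.001 q6 -2.162 q1 -0.59
```

View pics/bus.png

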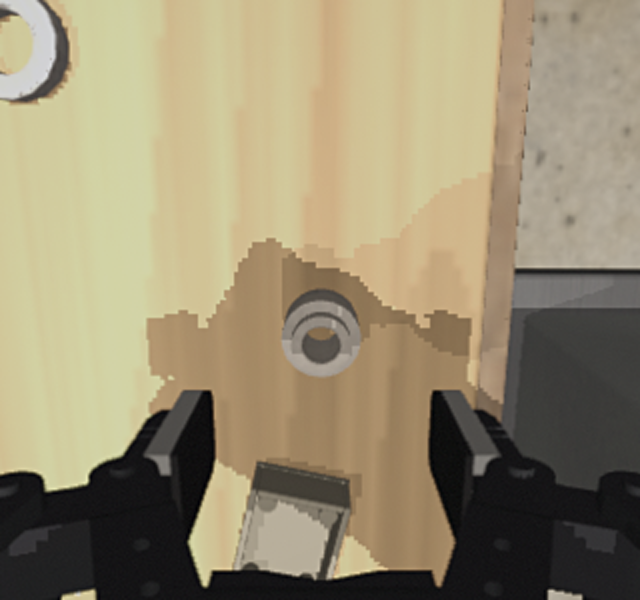

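The bore sits at (322,345), exactly as predicted. I descend and grip the body.

Units first: shifts go in shares of 0.75 m and turns go in shares of pi rad. So 0.089 m / 0.75 = 0.1187, 0.08 m / 0.75 = 0.1067.

Call:
send_path(rows=[-0.0019,0.0017,0.0667,0,0,0,0.055,-0.0019,0.0017,0.1067,0,0,0,0.055,-0.0019,0.0017,0.1187,0,0,0,0.055,-0.0019,0.0017,0.1187,0,0,0,0.055,-0.0019,0.0017,0.1187,0,0,0,0.055,-0.0019,0.0017,0.1187,0,0,0,0.015,-0.0019,0.0017,0.1187,0,0,0,0.015,-0.0019,0.0017,0.1187,0,0,0,0.015,-0.0019,0.0017,0.1187,0,0,0,0.015,-0.0019,0.0017,0.1187,0,0,0,0.015,-0.0019,0.0017,0.1187,0,0,0,0.015], force=40)

```text
t: 19.9
position: [0.411, -0.2748, 0.0123]
tool_rot: [-2.221, 2.22, -0.006]
ft_force: [0.0, -0.1, 5.0]
opening: 0.0283
grip_force: 39.1
```

Call:
send_path(rows=[0,0,-0.0667,0,0,0,0.015,0,0,-0.1333,0,0,0,0.015,0,0,-0.2,0,0,0,0.015,0,0,-0.2533,0,0,0,0.015,0,0,-0.2533,0,0,0,0.015,0,0,-0.2533,0,0,0,0.015])

```text
t: 20.5
position: [0.4101, -0.2743, 0.2019]
tool_rot: [-2.221, 2.221, -0.006]
ft_force: [-0.8, 1.2, -0.6]
opening: 0.0284
grip_force: 40.1
```

Run:
```python
from h import *
go([.4511,.3194,.08],np.radians(-14.64))
```

```text
d [-0.594  -0.0409  0.1208] rz 0.256 q6 -2.161 q1 -0.59
```

Scaled: -0.594 m / 0.75 = -0.792, 0.12 m / 0.75 = 0.16, 0.256 rad / 3.1416 = 0.0815.

Call:
send_path(rows=[-0.792,-0.0547,0,0,0,0.0815,0.015,-0.792,-0.0547,0,0,0,0.0815,0.015,-0.792,-0.0547,0,0,0,0.0815,0.015,-0.792,-0.0547,0,0,0,0.0815,0.015,-0.792,-0.0547,0,0,0,0.0815,0.015,-0.792,-0.0547,0,0,0,0.0815,0.015,-0.792,-0.0547,0,0,0,0.0815,0.015,-0.792,-0.0547,0,0,0,0.0815,0.015,-0.792,-0.0547,0,0,0,0.0815,0.015,-0.792,-0.0547,0,0,0,0.0815,0.015,-0.792,-0.0547,0,0,0,0.0815,0.015,-0.792,-0.0547,0,0,0,0.0815,0.015,-0.792,-0.0547,0,0,0,0.0815,0.015,-0.792,-0.0547,0.0667,0,0,0.0815,0.015,-0.792,-0.0547,0.1333,0,0,0.0815,0.015,-0.792,-0.0547,0.16,0,0,0.0815,0.015,-0.792,-0.0547,0.16,0,0,0.0815,0.015,-0.792,-0.0547,0.16,0,0,0.0815,0.015,-0.792,-0.0547,0.16,0,0,0.0815,0.015])

```text
t: 22.4
position: [0.4514, 0.3205, 0.0818]
tool_rot: [-1.918, 2.485, -0.0]
ft_force: [0.9, -0.9, -0.5]
opening: 0.0285
grip_force: 40.1
```

Run:
```python
from h import *
go([.4511,.3194,.0095],np.radians(-14.64))
im=bot.snapshot("wrist");save(im,"pl3",(160,40,480,340),2)
```

```text
d [0.0013 0.0001 0.0723] rz -0.001 q6 -0.697 q1 0.617
```

View pics/pl3.png

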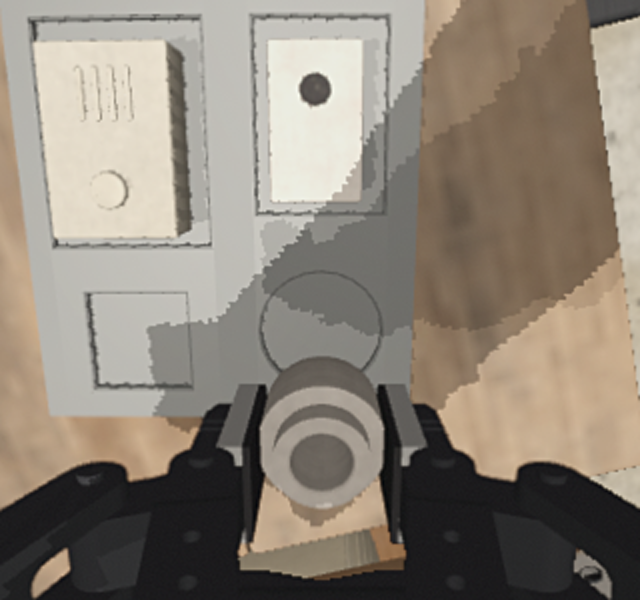

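The housing and block lie inside their pockets. The bushing is in line with the round pocket at column 321. Lowering it and releasing.

Scaled: 0.072 m / 0.75 = 0.096, 0.068 m / 0.75 = 0.0907.

Call:
send_path(rows=[0.0017,0,0.06,0,0,0,0.015,0.0017,0,0.08,0,0,0,0.015,0.0017,0,0.0907,0,0,0,0.015,0.0017,0,0.096,0,0,0,0.015,0.0017,0,0.096,0,0,0,0.015,0.0017,0,0.096,0,0,0,0.015,0.0017,0,0.096,0,0,0,0.045,0.0017,0,0.096,0,0,0,0.045,0.0017,0,0.096,0,0,0,0.045,0.0017,0,0.096,0,0,0,0.045])

```text
t: 23.45
position: [0.4501, 0.319, 0.0086]
tool_rot: [-1.92, 2.486, -0.0]
ft_force: [0.1, -0.5, 0.2]
opening: 0.0449
grip_force: 0.0
```

Call:
send_path(rows=[0,0,-0.0667,0,0,0,0.045,0,0,-0.1333,0,0,0,0.045,0,0,-0.2,0,0,0,0.045,0,0,-0.2533,0,0,0,0.045,0,0,-0.2533,0,0,0,0.045,0,0,-0.2533,0,0,0,0.045])

```text
t: 24.05
position: [0.4505, 0.3193, 0.1996]
tool_rot: [-1.918, 2.484, -0.0]
ft_force: [0.1, -0.2, -0.3]
opening: 0.0454
grip_force: 0.0
```

Run:
```python
from h import *
import pickle
go([.609,-.324,.10],np.radians(-14.64))
# nut orientation from the close housing picture: mask hull, angles of vertices
c,im=pickle.load(open("b1.pkl","rb"))
```

```text
d [ 0.5825 -0.3158  0.0988] rz -0.0 q6 -0.699 q1 0.617
```

Scaled: 0.582 m / 0.75 = 0.776, -0.316 m / 0.75 = -0.4213.

Call:
send_path(rows=[0.776,-0.4213,0,0,0,0,0.045,0.776,-0.4213,0,0,0,0,0.045,0.776,-0.4213,0,0,0,0,0.045,0.776,-0.4213,0,0,0,0,0.045,0.776,-0.4213,0,0,0,0,0.045,0.776,-0.4213,0,0,0,0,0.045,0.776,-0.4213,0,0,0,0,0.045,0.776,-0.4213,0,0,0,0,0.045,0.776,-0.4213,0,0,0,0,0.045,0.776,-0.4213,0,0,0,0,0.045,0.776,-0.4213,0,0,0,0,0.045,0.776,-0.4213,0,0,0,0,0.045,0.776,-0.4213,0,0,0,0,0.045,0.776,-0.4213,0,0,0,0,0.045,0.776,-0.4213,0.0667,0,0,0,0.045,0.776,-0.4213,0.132,0,0,0,0.045,0.776,-0.4213,0.132,0,0,0,0.045,0.776,-0.4213,0.132,0,0,0,0.045,0.776,-0.4213,0.132,0,0,0,0.045])

```text
t: 25.95
position: [0.6101, -0.3248, 0.1019]
tool_rot: [-1.92, 2.485, -0.006]
ft_force: [-0.0, -0.1, 0.3]
opening: 0.045
grip_force: 0.0
```

Run:
```python
from h import *
c=cam("wrist");im=bot.snapshot("wrist");save(im,"nut",(240,130,400,290),4)
print(bot.state()["position"],(proj(c,[[.609,-.324,.021]])-[240,130])*4)
hsv=cv2.cvtColor(im,cv2.COLOR_RGB2HSV); m=(hsv[...,1]<62).astype(np.uint8)
n,l,st,ce=cv2.connectedComponentsWithStats(m)
for i in range(1,n):
    if 150<st[i,4]<4000 and 250<ce[i,0]<390 and 150<ce[i,1]<260: print(st[i],(ce[i]-[240,130])*4)
go([.609,-.324,.011])
```

```text
[ 0.6106 -0.3249  0.1028] [[327.3308 302.7468]]
[307 188  28  32 692] [323.0058 294.1214]
d [-0.0006  0.0024  0.0918] rz 0 q6 -1.805 q1 -0.489
```

View pics/nut.png

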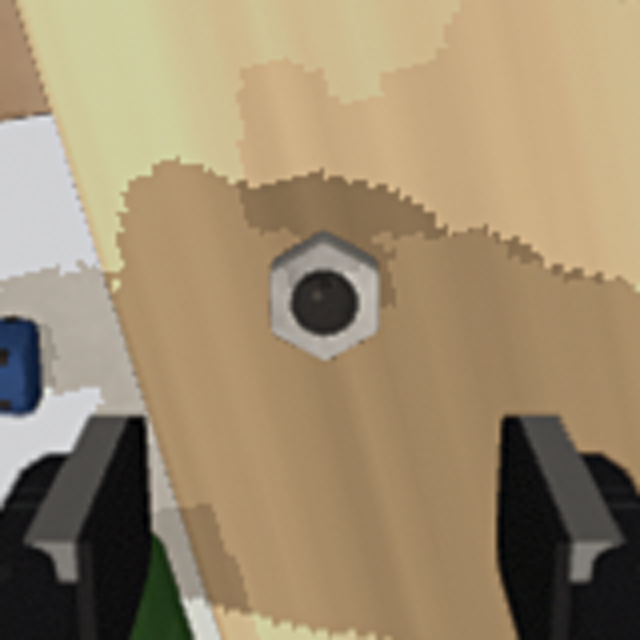

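The nut is at (325,301), with flats facing left and right, square to the fingers. I descend and grip.

Scaled: 0.091 m / 0.75 = 0.1213, 0.002 m / 0.75 = 0.0027.

Call:
send_path(rows=[-0.0008,0.0027,0.0667,0,0,0,0.045,-0.0008,0.0027,0.1067,0,0,0,0.045,-0.0008,0.0027,0.1213,0,0,0,0.045,-0.0008,0.0027,0.1213,0,0,0,0.045,-0.0008,0.0027,0.1213,0,0,0,0.045,-0.0008,0.0027,0.1213,0,0,0,0.01,-0.0008,0.0027,0.1213,0,0,0,0.01,-0.0008,0.0027,0.1213,0,0,0,0.01,-0.0008,0.0027,0.1213,0,0,0,0.01,-0.0008,0.0027,0.1213,0,0,0,0.01,-0.0008,0.0027,0.1213,0,0,0,0.01], force=40)

```text
t: 27.1
position: [0.6083, -0.3238, 0.0107]
tool_rot: [-1.919, 2.485, -0.006]
ft_force: [0.0, -0.1, 7.1]
opening: 0.0198
grip_force: 39.7
```

Call:
send_path(rows=[0,0,-0.0667,0,0,0,0.01,0,0,-0.1333,0,0,0,0.01,0,0,-0.2,0,0,0,0.01,0,0,-0.2533,0,0,0,0.01,0,0,-0.2533,0,0,0,0.01,0,0,-0.2533,0,0,0,0.01])

```text
t: 27.7
position: [0.6074, -0.3234, 0.2002]
tool_rot: [-1.919, 2.485, -0.005]
ft_force: [-0.1, 0.4, -1.2]
opening: 0.0202
grip_force: 39.4
```

Run:
```python
from h import *
go([.5198,.3055,.08],np.radians(-14.64))
```

```text
d [-0.5864  0.2441  0.1188] rz -0.0 q6 -1.804 q1 -0.489
```

Scaled: -0.586 m / 0.75 = -0.7813, 0.244 m / 0.75 = 0.3253.

Call:
send_path(rows=[-0.7813,0.3253,0,0,0,0,0.01,-0.7813,0.3253,0,0,0,0,0.01,-0.7813,0.3253,0,0,0,0,0.01,-0.7813,0.3253,0,0,0,0,0.01,-0.7813,0.3253,0,0,0,0,0.01,-0.7813,0.3253,0,0,0,0,0.01,-0.7813,0.3253,0,0,0,0,0.01,-0.7813,0.3253,0,0,0,0,0.01,-0.7813,0.3253,0,0,0,0,0.01,-0.7813,0.3253,0,0,0,0,0.01,-0.7813,0.3253,0,0,0,0,0.01,-0.7813,0.3253,0,0,0,0,0.01,-0.7813,0.3253,0,0,0,0,0.01,-0.7813,0.3253,0,0,0,0,0.01,-0.7813,0.3253,0.0667,0,0,0,0.01,-0.7813,0.3253,0.1333,0,0,0,0.01,-0.7813,0.3253,0.1587,0,0,0,0.01,-0.7813,0.3253,0.1587,0,0,0,0.01,-0.7813,0.3253,0.1587,0,0,0,0.01,-0.7813,0.3253,0.1587,0,0,0,0.01])

```text
t: 29.7
position: [0.5201, 0.3058, 0.0809]
tool_rot: [-1.918, 2.485, -0.001]
ft_force: [-0.9, -0.2, 0.4]
opening: 0.0198
grip_force: 39.4
```

Run:
```python
from h import *
go([.5198,.3055,.009],np.radians(-14.64))
```

```text
d [0.0005 0.0003 0.0719] rz -0.001 q6 -0.783 q1 0.532
```

Scaled: 0.072 m / 0.75 = 0.096, 0.06 m / 0.75 = 0.08.

Call:
send_path(rows=[0.0007,0,0.06,0,0,0,0.01,0.0007,0,0.08,0,0,0,0.01,0.0007,0,0.0907,0,0,0,0.01,0.0007,0,0.096,0,0,0,0.01,0.0007,0,0.096,0,0,0,0.01,0.0007,0,0.096,0,0,0,0.01,0.0007,0,0.096,0,0,0,0.036,0.0007,0,0.096,0,0,0,0.036,0.0007,0,0.096,0,0,0,0.036,0.0007,0,0.096,0,0,0,0.036])

```text
t: 30.7
position: [0.5188, 0.3052, 0.0075]
tool_rot: [-1.92, 2.486, -0.0]
ft_force: [0.2, 0.4, -0.6]
opening: 0.0362
grip_force: 0.0
```

Call:
send_path(rows=[0,0,-0.0667,0,0,0,0.036,0,0,-0.1333,0,0,0,0.036,-0.0533,-0.0267,-0.1733,0,0,0,0.036,-0.0533,-0.0467,-0.1733,0,0,0,0.036,-0.0533,-0.0467,-0.1733,0,0,0,0.036,-0.0533,-0.0467,-0.1733,0,0,0,0.036,-0.0533,-0.0467,-0.1733,0,0,0,0.036])

```text
t: 31.4
position: [0.5611, 0.3342, 0.1358]
tool_rot: [1.918, -2.484, -0.001]
ft_force: [-0.2, -0.6, 0.9]
opening: 0.0361
grip_force: 0.0
```

Run:
```python
from h import *
c=cam("wrist");im=bot.snapshot("wrist");save(im,"fin",(180,0,460,270),2)
ex=np.radians(165.36);X=np.array([np.cos(ex),np.sin(ex)]);Y=np.array([-X[1],X[0]])
for n,x,y,z in(("hous",-33,29,.028),("block",37,35,.029),("bush",37,-43,.034),("nut",-33,-47,.016)):
    w=np.array([.476,.2684])+X*x/1e3+Y*y/1e3
    print(n,((proj(c,[[*w,z]])-[180,0])*2).round(),((proj(c,[[*(w+X*.01),z],[*(w+Y*.01),z]])-[180,0])*2).round().tolist())
```

```text
hous [[363. 111.]] [[388.0, 111.0], [363.0, 83.0]]
block [[542.  96.]] [[567.0, 96.0], [545.0, 68.0]]
bush [[528. 298.]] [[552.0, 298.0], [531.0, 273.0]]
nut [[353. 303.]] [[376.0, 303.0], [354.0, 280.0]]
```

View pics/fin.png

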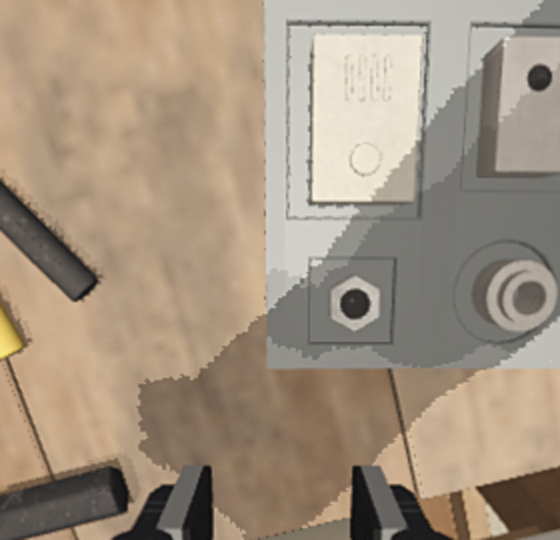

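All four parts lie flat inside their pockets, within about 4 mm of centre: housing (365,119), nut (355,303), bushing (527,295), block about (540,105). Handing in.

```bash
python3 -c "
from bench import bot
print(bot.sign_off())"
```

```text
the job is handed in; nothing more can be done
None
```

The kit is complete and handed in at about 31 s: the last wrist picture showed all four parts upright in their own pockets, within about 4 mm of centre. I did not touch the look-alikes, pliers or torch, and sign-off returned no verdict.

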